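# Hang the template on the free hook of the carousel

### The job

Turn the tool carousel by its knob until its one empty hook lines up with the pointer on the base. Then take the drilling template out of its wooden stand and hang it on that hook by its window: press it gently against the spring collar, lower it in behind the upturned lip until it rests on the peg, and let go. Be gentle throughout: do not drive the collar hard against its end stop or ram the template down on the peg, and leave the hook lined up with the pointer.

Things in the scene. Friction and masses are not known exactly. Their poses are not given: they have to be found in the camera images.
- carousel: bench-top hook carousel: fixed round steel foot (156 mm diameter, 14 mm high) with a post; on it turns a grey hub with four horizontal hooks 90 degrees apart, three of which carry a template like the loose one. Origin: centre of the foot's underside, on the turning axis. Its -x axis points along the pointer, roughly to the robot (within 0.3 rad).
- pointer (a point): steel pointer bar on the foot, its point 50 mm from the axis, 18 mm above the bench; the empty hook shall stand right above it
- rotor (a joint): angle of the turning hub (rad, growing anticlockwise seen from above); 0 or a whole turn: the empty hook stands right over the pointer. Starts at 1.0 to 5.28; it turns either way without stops, with about 0.2 N m of friction, and stays where it is left
- knob (a point): centre of the round black fluted knob on top of the hub (40 mm diameter, from 186 to 228 mm above the bench; this point is at 208 mm), on the turning axis, fixed to the hub. The tabs of the hanging templates stand round it 85 mm and more from the axis, up to 219 mm high
- hub (a point): point on the axis at the pegs' height (150 mm above the bench); turns with the hub, -x pointing out along the empty hook. On that peg a round collar (34 mm diameter) is held out by a spring, 4 mm from the lip at rest; the plate must push it more than 4 mm toward the hub to fit in (4 N at first, then 1 N per mm; hard stop at 9 mm, 13 N). Let go, it presses the plate to the lip
- hook_root (a point): point on the centre line of the empty hook, 50 mm from the axis (turns with the hub). The hook is a level peg of 10 mm diameter with a lip at its end, 10 mm wide, 6 mm thick, rising 8 mm above the top of the peg (13 mm above its centre line). The stem is adjustable: the lip's inner face stands 100 mm from the turning axis, give or take 10 mm, differently each time
- template_grip (a point): centre of the black grip tab (10 mm thick, 30 mm wide, 48 mm high) on top of the loose template, 130 mm above its underside. z up, x across the thickness, y along the width. At the start it stands upright in its stand, its lower 30 mm in the slot, its underside 10 mm above the bench
- template_eye (a point): middle of the upper edge of the template's window, 42 mm below the grip point. The window is 26 mm wide and 28 mm high, right through the plate. Hanging, this edge rests on top of the peg, the plate square to the peg
- stand: fixed block of light wood, 70 x 90 x 40 mm, with a slot along its y for the template, 30 mm deep. Origin: centre of its underside. It stands left or right of the carousel
- template: loose template: upright aluminium plate 44 mm wide (y), 8 mm thick (x), 150 mm high with its tab, 130 to 250 g, front and back alike, with a few round holes low down. Origin: centre of its underside
There are look-alikes about, which are no part of the job. There is more than one size of the template; the one meant has the size given above.

How it is judged:
By the outcome, as a careful person would: the job done as asked, in the order asked, and still so for the second after the job is handed in, with the robot touching nothing.
It also fails if it takes over 67 s, if anything falls off the work surface, if the arm or the gripper's body presses on something with over 40 N, if the wrist force passes 120 N, or if a joint passes its speed limit or range.

### The arm

A 6-joint arm with a two-finger parallel gripper is mounted at the origin on a cart in front of the work surface, level with it; the furniture and walls round the work are solid. World frame = base frame: x ahead of the robot, y to its left, z up, the work surface at z = 0. Lengths are in m, angles in rad, forces in N, time in s.
With the tool pointing down it reaches from about 0.3 to 0.875 m from the base axis. Payload 6.4 kg.
Tool frame: the origin (TCP) lies at the very end of the fingers, on their centre line; the grasp point (between the pads) lies 19 mm behind it; z points along the fingers, y is the line along which they close (so a half turn about z gives the same grasp; the last joint's range is limited). The gripper opens to 85 mm and grips with 20 to 120 N. Pads are 22 mm wide; open, the fingers measure 114 mm over their backs; the gripper's body (76 mm by 85 mm) begins 54 mm behind the grasp point. The pads swing forward as they close: fully open they stand 13 mm farther back than shut.
Start: joints at [0.995, 0.181, 1.607, -0, 1.354, -0.206], TCP at [0.208, 0.536, 0.231] pointing down, gripper open.
Joint ranges: [-2.99, 2.99], [-0.89, 2.07], [0.3, 2.58], [-1.14, 4.28], [0, 2.63], [-3.12, 3.12]. Speed limits (rad/s): [2.57, 2.57, 3.01, 3.14, 3.14, 3.14].

### API

Orientations are given as a unit quaternion [w, x, y, z].
In Python, from bench import ctrl, camera, calibration, order, outline_of gives the robot as it stands.
- The arm moves only by the tool move_arm, never from a script. Its argument "series" is a list that holds one entry, the list of rows, each a list of 5 numbers: the opening, from 0 (shut) to 1 (fully open), then the shift along the tool's x, y, z in mm, then the turn about the tool's z in rad. A call has exactly 10 rows; each row is the pose to reach, as a shift and turn from the pose commanded when the call began, along the tool's axes at that moment; what a row does not reach only later rows make up. A row lasts 1/12 s, in which the tool goes at most 41.7 mm and 7.16 degrees, less where a joint would pass 70% of its speed; a pose out of reach is approached as far as the arm can. A call with a gripper value outside its range is refused whole. The fingers move at their own pace and stop on an object; the grip force is fixed at half the most. Time passes only in rows, so rows that repeat a pose let the fingers close, or fill a call up. It gives the time, the measured TCP pose, the force, the opening and the grip force at its end, in the units of the state.
- ctrl.get_obs(): the state, without advancing time (a new reading comes with each control period).
- camera(name): name is "side" or "top"; returns (picture, depth): 480x640x3 uint8, blue, green, red; 480x640 float32, m along the optical axis (not along the pixel's ray), 0 where there is no reading.
- calibration(name): a dict with "intrinsics" (3x3 intrinsics, pixels), "rvec" (rotation vector, rad) and "tvec" (3), from world to camera coordinates, as OpenCV has them. Camera axes: x right, y down, z forward; pixel columns grow to the right and rows downward; lengths in m; the calibration is good to about 2 mm. A picture is of the moment at which its call begins. calibration takes no time and is no camera call.
- order.hand_in(): hands the job in; it is judged then, once.
Trained networks look in the newest picture that a camera, given by its name, has taken for a name from the list of things; names that differ only in an ending like _2 or _b are one class to them, and where a whole thing is asked for, a point or a joint stands for the part that bears it (a point fixed in the world has none). Each returns a list of dicts, best first, with "conf" (0 to 1); they miss things now and then, are a little off and sometimes report something else, mostly with a low value. They report only what shows in the picture. A call takes as long as a camera call. They do not tell look-alikes from the thing itself.
- outline_of(target, camera): "region" (480x640 bool, what is visible of it) and "bbox" ([centre column, centre row, width, height] in pixels, round what is visible of it).
The state is a dict: "time_s": time; "q": joint angles; "dq": joint speeds; "joint_efforts": joint torques, N m; "eef_pos": TCP position; "eef_rot": TCP orientation; "wrist_force": force on the tool from outside, world axes, zero at the start; "torque": the same for the moment, N m; "opening": opening from 0.0 (shut) to 1.0 (fully open); "grasp_force": force on a finger pad.
Only numpy, scipy, OpenCV 4.12 (cv2) and the standard library are available. Lean on these libraries where they do the work, as an engineer would, in place of code of your own. Each camera call takes 0.05 s, during which the arm holds its last target. There are 200 camera calls.

## Working session

There is one attempt and no reset: what is moved stays moved. The work goes in short steps, Python scripts to look and compute and a tool call to move; the robot and the scene stay as the last step left them, time stands still between calls to the robot, and variables do not carry over. Pictures are saved under pics/ and viewed, at most 10 in all, crops included, and the job is handed in when it is done.

Besides the shell and the picture viewer there is one more tool, called after "Call:" as name(argument=value, ...), one argument or row to a line, values as JSON. move_arm: Moves the arm, as the interface text tells. Its arguments: {"type":"object","properties":{"series":{"type":"array","items":{"type":"array","items":{"type":"array","items":{"type":"number"}}}}},"required":["series"]}

```bash
mkdir -p pics; ls; cat > h.py <<'E'
import numpy as np, cv2
from bench import ctrl,camera,calibration,order,outline_of
def cal(n):
    c=calibration(n);K=np.array(c["intrinsics"],float);R=cv2.Rodrigues(np.array(c["rvec"],float))[0];t=np.array(c["tvec"],float).ravel();return K,R,t
def cloud(n,d):
    K,R,t=cal(n);v,u=np.mgrid[:480,:640]
    p=np.stack([(u-K[0,2])/K[0,0]*d,(v-K[1,2])/K[1,1]*d,d],-1)
    w=(p-t)@R; w[d<=0]=np.nan
    return w
def proj(n,p):
    K,R,t=cal(n);c=np.atleast_2d(p)@R.T+t;q=c@K.T;return q[:,:2]/q[:,2:]
E
python3 - <<'E'
from h import *
s=ctrl.get_obs();print({k:np.round(v,3) for k,v in s.items()})
for n in("side","top"):
    im,d=camera(n);cv2.imwrite(f"pics/{n}0.png",im);np.save(f"{n}0.npy",d)
    K,R,t=cal(n);print(n,(-R.T@t).round(3),R[2].round(2),K[0,0])
    w=cloud(n,d)
    for tg in("carousel","knob","stand","template","pointer"):
        try:
            for o in outline_of(tg,n)[:8]:
                m=o["region"];p=w[m];print(tg,round(o["conf"],2),np.round(o["bbox"]),np.nanmedian(p,0).round(3),np.nanpercentile(p,98,axis=0).round(3),np.nanpercentile(p,2,axis=0).round(3))
        except Exception as e: print(tg,e)
E
```

```text
pics
{'time_s': np.float64(0.0), 'q': array([ 0.995,  0.182,  1.608, -0.   ,  1.354, -0.206]), 'dq': array([ 0.   , -0.001, -0.001, -0.001,  0.   ,  0.001]), 'joint_efforts': array([-0.0000e+00, -4.4487e+01, -3.5134e+01, -0.0000e+00,  9.0000e-03,
        0.0000e+00]), 'eef_pos': array([0.208, 0.536, 0.23 ]), 'eef_rot': array([-0.   ,  0.184,  0.983, -0.001]), 'wrist_force': array([-0.678, -0.237,  0.577]), 'torque': array([0.039, 0.01 , 0.045]), 'grasp_force': np.float64(0.0), 'opening': np.float64(1.001)}
side [ 0.292 -0.971  0.728] [ 0.19  0.83 -0.53] 484.4057569703093
carousel 0.6 [347. 244.  79. 109.] [ 0.54  -0.056  0.12 ] [0.618 0.057 0.223] [ 0.451 -0.128  0.002]
knob 0.77 [345. 234.  77.  90.] [ 0.539 -0.058  0.154] [0.641 0.133 0.225] [ 0.451 -0.129 -0.   ]
stand 0.8 [302. 218.  26.  28.] [0.48  0.256 0.035] [0.532 0.323 0.04 ] [ 0.448  0.237 -0.   ]
stand 0.48 [344. 235.  77.  94.] [ 0.538 -0.058  0.154] [0.634 0.078 0.225] [ 0.45  -0.129 -0.   ]
template 0.69 [345. 234.  76.  94.] [ 0.538 -0.058  0.154] [0.629 0.058 0.225] [ 0.45  -0.129  0.069]
template 0.68 [271. 209.  1
[... 416 characters left out ...]
057738994361
carousel 0.95 [327. 200. 102. 102.] [ 0.535 -0.031  0.022] [0.626 0.053 0.23 ] [ 0.454 -0.116  0.01 ]
knob 0.97 [328. 199. 100. 101.] [ 0.541 -0.036  0.162] [0.642 0.059 0.231] [ 0.451 -0.121  0.001]
stand 0.85 [187. 237.  53.  46.] [0.485 0.283 0.041] [0.532 0.337 0.047] [0.448 0.242 0.003]
template 0.64 [327. 201.  95. 102.] [ 0.537 -0.032  0.021] [0.633 0.052 0.23 ] [ 0.454 -0.117  0.005]
template 0.58 [178. 233.  33.  18.] [0.487 0.283 0.122] [0.512 0.327 0.165] [0.48  0.27  0.034]
template 0.47 [183. 282.  26.  16.] [0.395 0.283 0.068] [0.407 0.295 0.117] [0.383 0.273 0.008]
pointer 0.88 [327. 202.  99. 103.] [ 0.536 -0.031  0.021] [0.63  0.053 0.23 ] [ 0.455 -0.116  0.006]
```

```bash
python3 - <<'E'
import cv2,numpy as np
a=cv2.imread("pics/top0.png")[140:310,140:400];b=cv2.imread("pics/side0.png")[160:310,240:420]
cv2.imwrite("pics/a.png",cv2.resize(a,None,fx=3,fy=3,interpolation=2));cv2.imwrite("pics/b.png",cv2.resize(b,None,fx=4,fy=4,interpolation=2))
from h import *
w=cloud("top",np.load("top0.npy"))
for name,c in(("stand",(187,237)),):
    m=(abs(w[...,0]-.49)<.07)&(abs(w[...,1]-.29)<.07)&(abs(w[...,2]-.04)<.012)
    print(cv2.minAreaRect(w[m][:,:2].astype(np.float32)*1000))
m=(abs(w[...,0]-.49)<.07)&(abs(w[...,1]-.29)<.07)&(w[...,2]>.09)
print(m.sum(),cv2.minAreaRect(w[m][:,:2].astype(np.float32)*1000),np.nanmax(w[m][:,2]),w[m].mean(0))
r=np.hypot(w[...,0]-.54,w[...,1]+.032)
m=(w[...,2]>.215)&(r<.06);print("knob",m.sum(),cv2.minEnclosingCircle(w[m][:,:2].astype(np.float32)*1000),w[m].mean(0))
m=(abs(w[...,2]-.014)<.006)&(r<.095);print("foot",m.sum(),cv2.minEnclosingCircle(w[m][:,:2].astype(np.float32)*1000))
E
```

```text
((490.5473937988281, 291.4798583984375), (93.00746154785156, 69.85001373291016), 71.51273345947266)
143 ((489.0447082519531, 287.5717468261719), (37.78343963623047, 10.01597785949707), 71.31864166259766) 0.16860697043489944 [0.48768503 0.28440499 0.14336308]
knob 379 ((550.2513427734375, -27.191381454467773), 21.578577041625977) [ 0.54849393 -0.02742341  0.22774059]
foot 2182 ((544.3991088867188, -32.619407653808594), 85.64984130859375)
```

View pics/a.png

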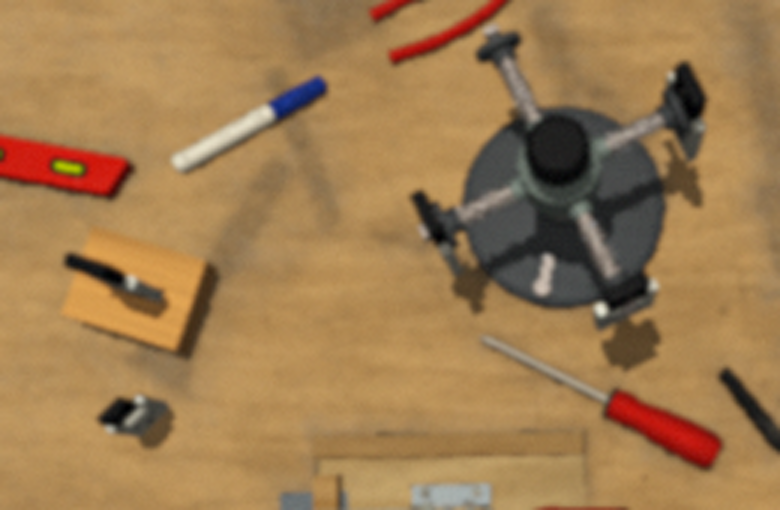

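View pics/b.png

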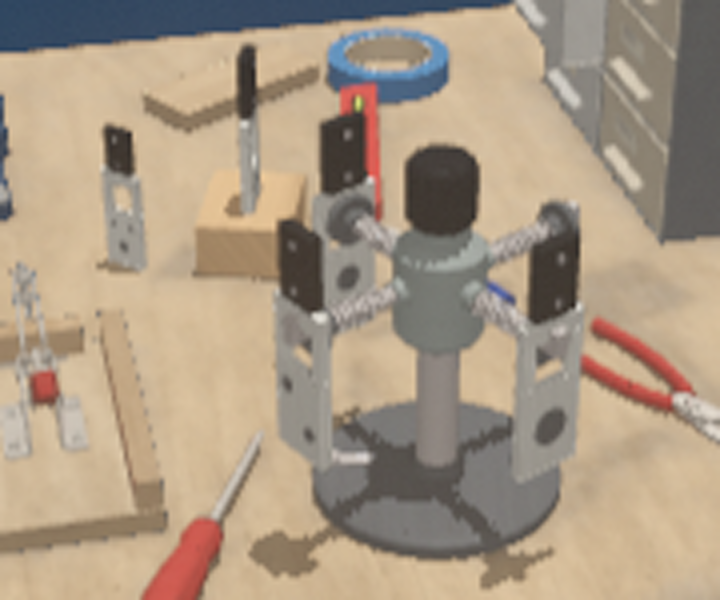

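Top crop: the empty hook is at about (500,45), the pointer at (545,275) and the knob at (558,150). The loose template stands in the stand at (110,275), and a small look-alike stands at (130,412). The side crop agrees. Next I'll measure the pointer and hook directions.

```bash
python3 - <<'E'
from h import *
im=cv2.imread("pics/top0.png");d=np.load("top0.npy");w=cloud("top",d)
g=im.min(2).astype(int)
K,R,t=cal("top");C=-R.T@t
def ray(u,v,z):
    a=R.T@np.linalg.inv(K)@np.array([u,v,1.]);return C+a*(z-C[2])/a[2]
# pointer: bright pixels
m=np.zeros(g.shape,bool);m[222:242,315:328]=1
m&=(g>110)
ys,xs=np.nonzero(m)
P=np.array([ray(u,v,.016) for u,v in zip(xs,ys)]);print("pointer px",len(P),xs.mean(),ys.mean(),P.mean(0).round(4),(P[:,0].min(),P[:,0].max()))
print(cv2.minAreaRect(P[:,:2].astype(np.float32)*1000), cv2.fitLine(P[:,:2].astype(np.float32),2,0,.01,.01).ravel())
# foot edge: predicted for knob-centre
for c in((.5485,-.0274),):
    c=np.array(c)
    r=np.hypot(w[...,0]-c[0],w[...,1]-c[1]);a=np.arctan2(w[...,1]-c[1],w[...,0]-c[0])
    m=(w[...,2]>.135)&(w[...,2]<.175)&(r>.045)&(r<.12)&(abs(a-.6)<.7)
    q=w[m];print("hook",m.sum(),q.mean(0),cv2.fitLine(q[:,:2].astype(np.float32),2,0,.01,.01).ravel())
    for x in sorted(np.c_[r[m]*1000,np.degrees(a[m]),q[:,2]*1000].round(0).tolist())[::4]:print(x,end='')
# foot circle: boundary of dark pixels, fit
hsv=cv2.cvtColor(im,cv2.COLOR_BGR2HSV);dark=(hsv[...,2]<100)&(hsv[...,1]<70)
pts=[]
for th in np.radians(np.arange(0,360,4)):
    c0=np.array([.5485,-.0274])
    rr=np.arange(.06,.095,.0005);L=np.c_[c0[0]+rr*np.cos(th),c0[1]+rr*np.sin(th),0*rr+.014]
    uv=proj("top",L);s=cv2.remap(hsv[...,1].astype(np.float32),uv[:,:1].astype(np.float32),uv[:,1:].astype(np.float32),1).ravel()
    k=np.argmax(np.diff(cv2.blur(s[:,None],(1,5)).ravel()));pts.append(L[k,:2])
pts=np.array(pts)
from scipy.optimize import least_squares
f=least_squares(lambda p:np.hypot(*(pts-p).T)-.078,[.5485,-.0274],loss='soft_l1',f_scale=.001);print("foot",f.x,np.median(abs(f.fun)))
np.save("foot.npy",f.x)
# side knob
ws=cloud("side",np.load("side0.npy"));m=(ws[...,2]>.224)&(np.hypot(ws[...,0]-.5485,ws[...,1]+.0274)<.04);print("sideknob",m.sum(),ws[m].mean(0),ws[m].min(0),ws[m].max(0))
s=ctrl.get_obs();q=s["eef_rot"];from scipy.spatial.transform import Rotation as Ro
print(Ro.from_quat(np.roll(q,-1)).as_matrix().round(3))
E
```

```text
pointer px 64 321.171875 231.671875 [ 0.4955 -0.0136  0.016 ] (np.float64(0.48112675348956924), np.float64(0.5106995981156515))
((496.06597900390625, -13.118921279907227), (12.142139434814453, 30.258214950561523), 80.88236236572266) [ 0.9664433  -0.2568801   0.4954729  -0.01362989]
hook 258 [0.62170296 0.00617915 0.15832432] [0.90519214 0.4250026  0.62170297 0.00617915]
[45.0, 24.0, 158.0][46.0, 29.0, 154.0][48.0, 31.0, 153.0][50.0, 22.0, 153.0][50.0, 32.0, 157.0][51.0, 24.0, 156.0][53.0, 30.0, 150.0][54.0, 27.0, 158.0][55.0, 32.0, 155.0][57.0, 28.0, 155.0][59.0, 22.0, 157.0][60.0, 28.0, 155.0][62.0, 17.0, 153.0][62.0, 28.0, 156.0][64.0, 27.0, 155.0][65.0, 26.0, 159.0][67.0, 18.0, 153.0][67.0, 29.0, 152.0][69.0, 24.0, 156.0][70.0, 22.0, 159.0][71.0, 27.0, 157.0][73.0, 23.0, 156.0][73.0, 28.0, 160.0][75.0, 27.0, 159.0][77.0, 23.0, 157.0][78.0, 30.0, 154.0][80.0, 19.0, 155.0][80.0, 27.0, 157.0][82.0, 23.0, 156.0][83.0, 22.0, 151.0][83.0, 26.0, 159.0][84.0, 27.0, 160.0][86.0, 23.0, 160.0][87.0, 19.0, 149.0][87.0, 29.0, 156.0][89.0, 24.0, 157.0][89.0, 30.0, 154.0][90.0, 26.0, 163.0][91.0, 19.0, 155.0][92.0, 22.0, 160.0][93.0, 20.0, 166.0][93.0, 25.0, 165.0][93.0, 28.0, 165.0][94.0, 16.0, 154.0][94.0, 19.0, 160.0][94.0, 24.0, 163.0][94.0, 29.0, 164.0][94.0, 31.0, 163.0][94.0, 34.0, 151.0][95.0, 16.0, 159.0][95.0, 23.0, 167.0][95.0, 30.0, 166.0][96.0, 14.0, 153.0][96.0, 26.0, 169.0][97.0, 19.0, 167.0][97.0, 27.0, 165.0][97.0, 31.0, 162.0][98.0, 28.0, 168.0][99.0, 16.0, 161.0][100.0, 33.0, 154.0][103.0, 25.0, 162.0][104.0, 24.0, 156.0][105.0, 27.0, 163.0][106.0, 25.0, 166.0][108.0, 26.0, 165.0]foot [ 0.54777258 -0.02970396] 0.002588808781599894
sideknob 102 [ 0.5490106  -0.03376191  0.22589802] [ 0.5314153  -0.05009178  0.22409386] [ 0.56760934 -0.01181866  0.2288248 ]
[[-0.932  0.361 -0.   ]
 [ 0.361  0.932 -0.   ]
 [ 0.    -0.    -1.   ]]
```

Call:
move_arm(
  series=[
    [[1,-39,-30,-30,0.1],[1,-78,-60,-50,0.2],[1,-110,-88,-60,0.3],[1,-142,-116,-70,0.4],[1,-174,-140,-70,0.5],[1,-205,-164,-70,0.6],[1,-237,-188,-70,0.7],[1,-269,-210,-70,0.8],[1,-300,-234,-70,0.9],[1,-332,-256,-70,0.94]],
  ],
)

```text
time_s: 1.43
eef_pos: [0.4165, 0.1891, 0.3018]
eef_rot: [0.0, 0.611, 0.792, 0.0]
wrist_force: [1.0, 0.5, -0.3]
opening: 1.001
grasp_force: 0.0
```

```bash
cat >> h.py <<'E'
from scipy.spatial.transform import Rotation as Ro
def to(x,y,z,yaw=None):
    s=ctrl.get_obs();M=Ro.from_quat(np.roll(s["eef_rot"],-1)).as_matrix();p=s["eef_pos"]
    ya=np.degrees(np.arctan2(M[1,1],M[0,1]))
    out=(M.T@(np.array([x,y,z])-p)*1000).round(1)
    print("t",round(float(s["time_s"]),2),"pos",p.round(4),"yaw",ya.round(2),"q6",round(float(s["q"][5]),3),"F",s["wrist_force"].round(1),"open",round(float(s["opening"]),3),"tz",M[:,2].round(3))
    print("shift",out,"turn",None if yaw is None else round(float(np.radians((ya-yaw+180)%360-180)),3))
E
python3 -c "
from h import *
to(.5488,-.029,.28,15)"
```

```text
t 1.43 pos [0.4165 0.1891 0.3018] yaw 14.66 q6 -0.09 F [ 1.   0.5 -0.3] open 1.001 tz [ 0.001  0.    -1.   ]
shift [-244.4   72.7   21.9] turn -0.006
```

Call:
move_arm(
  series=[
    [[1,-39,12,3,0],[1,-78,24,6,0],[1,-117,36,9,0],[1,-156,48,12,0],[1,-195,60,18,0],[1,-230,70,22,0],[1,-244,73,22,0],[1,-244,73,52,0],[1,-244,73,82,0],[1,-244,73,103,0]],
  ],
)

```text
time_s: 2.27
eef_pos: [0.5486, -0.026, 0.1961]
eef_rot: [-0.001, 0.609, 0.793, -0.0]
wrist_force: [0.3, 0.9, -0.6]
opening: 0.998
grasp_force: 0.0
```

Call:
move_arm(
  series=[
    [[0.8,0,0,0,0],[0.75,0,0,0,0],[0.7,0,0,0,0],[0.65,0,0,0,0],[0.6,0,0,0,0],[0.57,0,0,0,0],[0.54,0,0,0,0],[0.52,0,0,0,0],[0.5,0,0,0,0],[0.48,0,0,0,0]],
  ],
)

```text
time_s: 3.1
eef_pos: [0.5494, -0.0259, 0.1983]
eef_rot: [0.0, 0.609, 0.793, 0.0]
wrist_force: [0.3, 0.0, -0.5]
opening: 0.476
grasp_force: 0.0
```

```bash
python3 -c "
from h import *
to(.5488,-.029,.197,15);print(ctrl.get_obs()['torque'],ctrl.get_obs()['grasp_force'])"
```

```text
t 3.1 pos [ 0.5494 -0.0259  0.1983] yaw 14.95 q6 -0.524 F [ 0.3  0.  -0.5] open 0.476 tz [ 0. -0. -1.]
shift [-2.8 -1.4  1.3] turn -0.001
[ 0.06149025 -0.04988283 -0.00268438] 0.0
```

Call:
move_arm(
  series=[
    [[0.48,-2,0,1,0],[0.48,-2,0,1,0],[0.46,-2,0,1,0],[0.44,-2,0,1,0],[0.4,-2,0,1,0],[0.4,-2,0,1,0],[0.4,-2,0,1,0],[0.4,-2,0,1,-0.04],[0.4,-2,0,1,-0.09],[0.4,-2,0,1,-0.15]],
  ],
)

```text
time_s: 3.93
eef_pos: [0.5495, -0.0283, 0.1974]
eef_rot: [-0.0, 0.547, 0.837, -0.001]
wrist_force: [-5.5, -2.6, 4.8]
opening: 0.448
grasp_force: 60.3
```

```bash
python3 -c "
from h import *
to(.5488,-.029,.197,154.2);print(ctrl.get_obs()['torque'],ctrl.get_obs()['grasp_force'])"
```

```text
t 3.93 pos [ 0.5495 -0.0283  0.1974] yaw 23.66 q6 -0.679 F [-5.5 -2.6  4.8] open 0.448 tz [-0.001 -0.001 -1.   ]
shift [-0.4 -0.9  0.4] turn -2.278
[-0.49446547  0.96441829 -0.30118203] 60.30087844468653
```

Call:
move_arm(
  series=[
    [[0.4,0,0,0,-0.1],[0.4,0,0,0,-0.21],[0.4,0,0,0,-0.32],[0.4,0,0,0,-0.43],[0.4,0,0,0,-0.54],[0.4,0,0,0,-0.65],[0.4,0,0,0,-0.76],[0.4,0,0,0,-0.87],[0.4,0,0,0,-0.98],[0.4,0,0,0,-1.09]],
  ],
)

```text
time_s: 4.77
eef_pos: [0.549, -0.0289, 0.1974]
eef_rot: [-0.001, 0.033, 0.999, -0.001]
wrist_force: [-8.1, -5.6, 6.4]
opening: 0.444
grasp_force: 60.4
```

Call:
move_arm(
  series=[
    [[0.4,0,0,0,-0.1],[0.4,0,0,0,-0.22],[0.4,0,0,0,-0.34],[0.4,0,0,0,-0.46],[0.4,0,0,0,-0.58],[0.4,0,0,0,-0.7],[0.4,0,0,0,-0.82],[0.4,0,0,0,-0.94],[0.4,0,0,0,-1.05],[0.4,0,0,0,-1.14]],
  ],
)

```text
time_s: 5.6
eef_pos: [0.5494, -0.0298, 0.1974]
eef_rot: [-0.001, -0.512, 0.859, -0.001]
wrist_force: [-6.7, -9.2, 3.0]
opening: 0.449
grasp_force: 60.2
```

```bash
python3 - <<'E'
from h import *
to(.5488,-.029,.197,154.2)
im,d=camera("top");cv2.imwrite("pics/top1.png",im);np.save("top1.npy",d)
im2,d2=camera("side");cv2.imwrite("pics/side1.png",im2);np.save("side1.npy",d2)
a=cv2.resize(im[140:290,250:410],None,fx=3.75,fy=3.75,interpolation=2)
b=cv2.resize(im2[170:320,290:400],None,fx=3.75,fy=3.75,interpolation=2)
o=np.hstack([a,b])
cv2.imwrite("pics/c.png",cv2.resize(o,None,fx=.78,fy=.78))
E
```

```text
t 5.6 pos [ 0.5494 -0.0298  0.1974] yaw 151.58 q6 -2.913 F [-6.7 -9.2  3. ] open 0.449 tz [-0.001 -0.003 -1.   ]
shift [-0.4  0.9  0.4] turn -0.046
```

View pics/c.png

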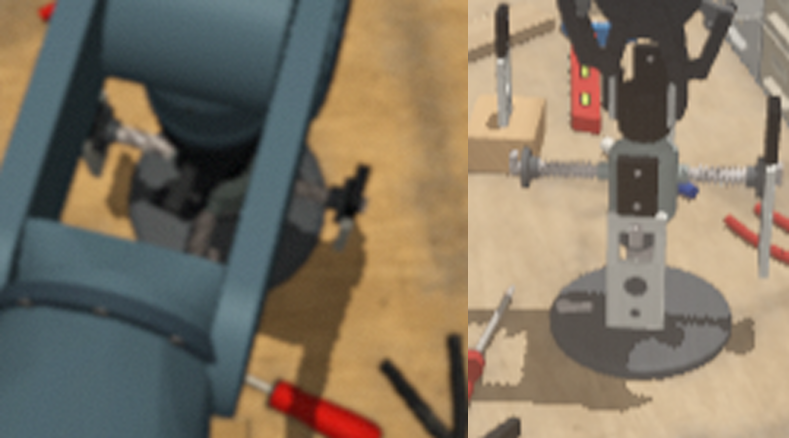

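```bash
cat >> h.py <<'E'
def side_meas(n,ax=(.549,-.029)):
    im=cv2.imread(f"pics/side{n}.png");d=np.load(f"side{n}.npy");w=cloud("side",d)
    m=(w[...,2]>.142)&(w[...,2]<.160)&(w[...,0]<ax[0]-.045)&(w[...,0]>ax[0]-.125)&(abs(w[...,1]-ax[1]-.02)<.045)
    q=w[m][:,:2];c=np.array(ax);st=q[(np.hypot(*(q-c).T)<.085)]
    print("stem",len(st),st.mean(0),"line ang",np.degrees(np.arctan2(*(cv2.fitLine(st.astype(np.float32),2,0,.01,.01).ravel()[1::-1]))),"r",np.sort(np.hypot(*(q-c).T))[[-1,-4]])
    # bare pixel centreline of stem at z=.15
    K,R,t=cal("side");C=-R.T@t
    return im,w,m
E
python3 - <<'E'
from h import *
im,w,m=side_meas(1)
K,R,t=cal("side");C=-R.T@t
def ray(u,v,z):
    a=R.T@np.linalg.inv(K)@np.array([u,v,1.]);return C+a*(z-C[2])/a[2]
c=np.array([.549,-.029])
for th in(159,162,165,168):
    e=np.array([np.cos(np.radians(th)),np.sin(np.radians(th))])
    print(th,proj("side",[[*(c+e*.05),.018],[*(c+e*.076),.018],[*(c+e*.03),.15],[*(c+e*.1),.15],[*c,.15],[*c,.228]]).round(1).tolist())
b=im[205:300,290:345];cv2.imwrite("pics/d.png",cv2.resize(b,None,fx=6,fy=6,interpolation=2))
E
```

```text
stem 89 [ 0.48566716 -0.01436906] line ang -19.577902 r [0.10467641 0.10452403]
159 [[327.9, 272.1], [317.7, 271.3], [335.9, 227.1], [306.6, 225.1], [348.6, 227.9], [349.2, 198.2]]
162 [[327.8, 272.7], [317.4, 272.2], [335.9, 227.4], [306.2, 226.2], [348.6, 227.9], [349.2, 198.2]]
165 [[327.7, 273.3], [317.3, 273.1], [335.8, 227.8], [306.0, 227.3], [348.6, 227.9], [349.2, 198.2]]
168 [[327.7, 273.9], [317.3, 274.1], [335.8, 228.1], [305.9, 228.5], [348.6, 227.9], [349.2, 198.2]]
```

View pics/d.png

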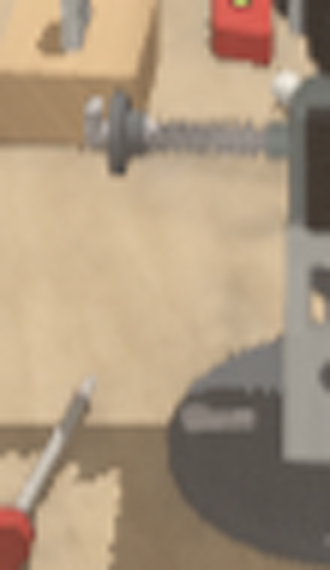

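Call:
move_arm(
  series=[
    [[0.4,0,0,0,-0.02],[0.4,0,0,0,-0.04],[0.4,0,0,0,-0.045],[0.4,0,0,0,-0.045],[0.46,0,0,0,-0.045],[0.55,0,0,0,-0.045],[0.9,0,0,0,-0.045],[1,0,0,-20,-0.045],[1,0,0,-60,-0.045],[1,0,0,-100,-0.045]],
  ],
)

```text
time_s: 6.53
eef_pos: [0.549, -0.027, 0.2966]
eef_rot: [-0.001, -0.529, 0.848, 0.002]
wrist_force: [1.1, -0.3, 0.1]
opening: 1.0
grasp_force: 0.0
```

```bash
python3 - <<'E'
from h import *
to(.489,.2875,.28,161.4)
E
```

```text
t 6.53 pos [ 0.549  -0.027   0.2966] yaw 153.92 q6 -2.952 F [ 1.1 -0.3  0.1] open 1.0 tz [-0.004  0.002 -1.   ]
shift [-256.1  192.1   17.4] turn -0.13
```

Call:
move_arm(
  series=[
    [[1,-32,24,0,0],[1,-64,48,0,0],[1,-96,72,0,0],[1,-128,96,0,-0.03],[1,-160,120,5,-0.06],[1,-192,144,10,-0.09],[1,-224,168,15,-0.11],[1,-245,184,17,-0.13],[1,-256,192,17,-0.13],[1,-256,192,17,-0.13]],
  ],
)

```text
time_s: 7.37
eef_pos: [0.4891, 0.2895, 0.28]
eef_rot: [0.0, -0.585, 0.811, 0.001]
wrist_force: [0.6, -0.2, 0.0]
opening: 0.999
grasp_force: 0.0
```

```bash
python3 - <<'E'
from h import *
to(.489,.2875,.28,161.4)
im,d=camera("top");cv2.imwrite("pics/top2.png",im);np.save("top2.npy",d)
im2,d2=camera("side");cv2.imwrite("pics/side2.png",im2);np.save("side2.npy",d2)
side_meas(2)
w=cloud("top",d);c=np.array([.549,-.029])
r=np.hypot(w[...,0]-c[0],w[...,1]-c[1]);a=np.degrees(np.arctan2(w[...,1]-c[1],w[...,0]-c[0]))
m=(w[...,2]>.135)&(w[...,2]<.18)&(r>.045)&(r<.12)&(abs(a-164)<20)
q=w[m];print("top hook",m.sum(),q.mean(0),np.degrees(np.arctan2(*(q.mean(0)[:2]-c)[::-1])),cv2.fitLine(q[:,:2].astype(np.float32),2,0,.01,.01).ravel()[:2],r[m].max())
a=cv2.resize(im[160:260,270:370],None,fx=4,fy=4,interpolation=2)
b=cv2.resize(im2[165:245,275:355],None,fx=5,fy=5,interpolation=2)
cv2.imwrite("pics/e.png",np.hstack([a,b]))
# template in the stand by side camera
ws=cloud("side",d2);m=(abs(ws[...,0]-.49)<.03)&(abs(ws[...,1]-.285)<.04)&(ws[...,2]>.055)&(ws[...,2]<.17)
for lo,hi in((.06,.1),(.11,.135),(.135,.162)):
    k=m&(ws[...,2]>lo)&(ws[...,2]<hi);
    if k.sum():print(lo,k.sum(),np.median(ws[k],0).round(4),ws[k].max(0).round(4),ws[k].min(0).round(4))
E
```

```text
t 7.37 pos [0.4891 0.2895 0.28  ] yaw 161.56 q6 -2.495 F [ 0.6 -0.2  0. ] open 0.999 tz [-0.     0.001 -1.   ]
shift [ 1.9 -0.5  0. ] turn 0.003
stem 90 [ 0.4839656  -0.01573215] line ang -19.23274 r [0.10467325 0.10437024]
top hook 237 [ 0.47285595 -0.00556686  0.15869018] 162.89438329473418 [ 0.96548736 -0.26044995] 0.10660315601446052
0.06 64 [0.4884 0.2712 0.0799] [0.5024 0.31   0.0995] [0.4817 0.263  0.06  ]
0.11 39 [0.4884 0.2754 0.1231] [0.4982 0.2945 0.1349] [0.4821 0.2642 0.1111]
0.135 49 [0.4896 0.2768 0.1516] [0.4993 0.299  0.1596] [0.483  0.2712 0.1352]
```

View pics/e.png

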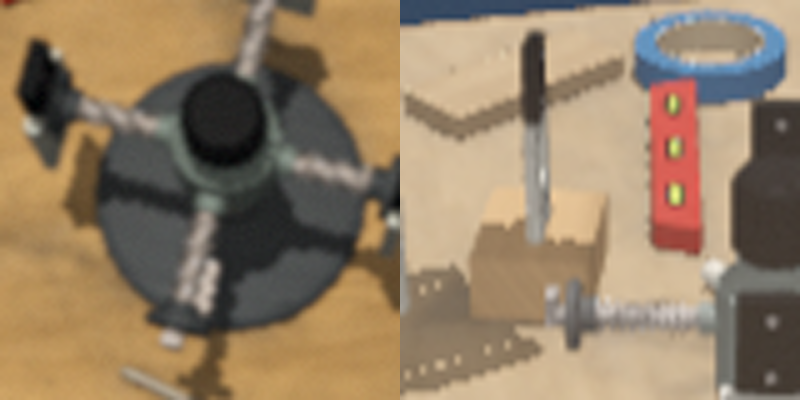

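Top crop: the hook line, (210,200) to (172,338), runs parallel to the pointer at (205,285). Side crop: the lip is at u≈304 and the collar face at 308, so the lip's inner face stands about 99.5 mm from the axis. The alignment is good enough. Next I'll refine the tab position.

```bash
python3 - <<'E'
from h import *
w=cloud("top",np.load("top0.npy"));im=cv2.imread("pics/top0.png")
m=(abs(w[...,0]-.49)<.04)&(abs(w[...,1]-.29)<.04)&(w[...,2]>.148)
print(m.sum(),cv2.minAreaRect(w[m][:,:2].astype(np.float32)*1000),w[m].mean(0))
e=np.array([np.cos(np.radians(71.4)),np.sin(np.radians(71.4))])
q=w[m]; print((q[:,:2]-[.489,.2875])@e*1000)
n=np.array([e[1],-e[0]]);print(((q[:,:2]-[.489,.2875])@n*1000).round(1), q[:,2].round(3))
to(.489,.2875,.121,161.4)
E
```

```text
83 ((490.03179931640625, 290.6756896972656), (31.30097198486328, 9.872307777404785), 70.60556030273438) [0.48967963 0.28985229 0.16034711]
[ 17.75376521  14.05480366  13.82626658  18.97210649  16.74313578
  12.52713604  12.47680151  10.11803301   8.82335498   6.89932216
  17.45138774  16.62802474  14.91324792  11.55887396   8.77959225
   7.90562344   5.46919861   3.63846602   0.92699078   0.16569645
  17.47272537  15.91182167  13.33082338  10.53586899  10.37992863
   7.35367548   2.95218592   3.84733789   0.82376904  -0.20756233
  -2.10994671  -4.27660285  -5.36561389  16.76559316  13.33434808
  10.57360373  12.07351506   7.96531733   6.49323252   5.4067058
   2.87755291   1.69683664   0.43789692  -3.3101481   -4.67073685
  -7.38572672  -8.35164402 -10.24434983  16.41546071  10.72026714
   7.55556531   5.63343271   3.55763039   2.48057064  -0.27025407
  -1.88176998  -3.6186585   -4.93544901  -7.51667535  -7.86119779
 -10.91681929 -10.81626375   4.12945106   2.31480706  -0.65053058
  -1.25615192  -4.28545321  -6.88577851  -7.61370354 -10.90100437
 -12.31500315 -11.06159404   2.3587175
[... 498 characters left out ...]
1 -5.  -4.6 -4.1 -3.6 -3.  -2.3 -1.5 -0.6 -4.9 -4.2 -3.3] [0.16  0.165 0.16  0.16  0.161 0.167 0.162 0.163 0.161 0.161 0.162 0.159
 0.158 0.162 0.165 0.162 0.163 0.163 0.165 0.162 0.16  0.159 0.161 0.163
 0.158 0.161 0.169 0.16  0.164 0.161 0.161 0.161 0.159 0.16  0.164 0.167
 0.157 0.163 0.162 0.159 0.161 0.159 0.157 0.162 0.161 0.163 0.16  0.16
 0.148 0.159 0.162 0.162 0.163 0.16  0.163 0.162 0.161 0.159 0.161 0.156
 0.16  0.154 0.159 0.159 0.162 0.158 0.161 0.163 0.16  0.164 0.162 0.152
 0.151 0.156 0.159 0.161 0.162 0.159 0.154 0.148 0.161 0.16  0.152]
t 7.47 pos [0.4903 0.2865 0.2803] yaw 161.39 q6 -2.497 F [ 0.8 -0.8  0.5] open 1.002 tz [ 0. -0. -1.]
shift [ -0.5   1.6 159.3] turn -0.0
```

Call:
move_arm(
  series=[
    [[1,-2.5,0.5,30,0],[1,-2.5,0.5,65,0],[0.8,-2.5,0.5,100,0],[0.7,-2.5,0.5,130,0],[0.6,-2.5,0.5,150,0],[0.5,-2.5,0.5,159,0],[0.4,-2.5,0.5,159,0],[0.35,-2.5,0.5,159,0],[0.3,-2.5,0.5,159,0],[0.25,-2.5,0.5,159,0]],
  ],
)

```text
time_s: 8.3
eef_pos: [0.492, 0.2892, 0.1234]
eef_rot: [0.002, -0.583, 0.812, -0.001]
wrist_force: [0.5, -0.8, 0.3]
opening: 0.245
grasp_force: 0.0
```

Call:
move_arm(
  series=[
    [[0.23,0,0,0,0],[0.21,0,0,0,0],[0.2,0,0,0,0],[0.19,0,0,0,0],[0.18,0,0,0,0],[0.17,0,0,0,0],[0.16,0,0,0,0],[0.15,0,0,0,0],[0.14,0,0,0,0],[0.14,0,0,0,0]],
  ],
)

```text
time_s: 9.13
eef_pos: [0.4905, 0.289, 0.1212]
eef_rot: [-0.0, -0.583, 0.812, 0.0]
wrist_force: [-0.3, 0.4, 0.4]
opening: 0.14
grasp_force: 0.0
```

```bash
python3 -c "
from h import *
to(.4905,.2905,.121,161.4);print(ctrl.get_obs()['torque'],ctrl.get_obs()['grasp_force'])"
```

```text
t 9.13 pos [0.4905 0.289  0.1212] yaw 161.35 q6 -2.492 F [-0.3  0.4  0.4] open 0.14 tz [-0. -0. -1.]
shift [-1.4  0.4  0.2] turn -0.001
[-0.02865785  0.04146787 -0.01081929] 0.0
```

Call:
move_arm(
  series=[
    [[0.1,0,0,0,0],[0.07,0,0,0,0],[0.05,0,0,0,0],[0.05,0,0,0,0],[0.05,0,0,0,0],[0.05,0,0,-4,0],[0.05,0,0,-12,0],[0.05,0,0,-25,0],[0.05,0,0,-40,0],[0.05,0,0,-60,0]],
  ],
)

```text
time_s: 9.97
eef_pos: [0.4896, 0.2887, 0.1812]
eef_rot: [-0.001, -0.583, 0.812, 0.0]
wrist_force: [-0.3, -0.3, -1.7]
opening: 0.108
grasp_force: 58.4
```

```bash
python3 - <<'E'
from h import *
ax=np.array([.549,-.029]);a=np.radians(164.4);e=np.array([np.cos(a),np.sin(a)])
print(ctrl.get_obs()['torque'],ctrl.get_obs()['grasp_force'])
p=ax+e*.15;to(*p,.25,164.4)
im,d=camera("side");cv2.imwrite("pics/side3.png",im);np.save("side3.npy",d)
w=cloud("side",d)
m=(abs(w[...,0]-.49)<.03)&(abs(w[...,1]-.28)<.05)&(w[...,2]>.05)&(w[...,2]<.16)
print(w[m].min(0),w[m].max(0))
E
```

```text
[ 0.01262953 -0.06095765 -0.02590927] 58.41779887676239
t 9.97 pos [0.4896 0.2887 0.1812] yaw 161.34 q6 -2.492 F [-0.3 -0.3 -1.7] open 0.108 tz [-0.002 -0.001 -1.   ]
shift [290.1  -8.  -68.4] turn -0.053
[0.48009126 0.25972476 0.06805686] [0.50177861 0.31066181 0.15969094]
```

Call:
move_arm(
  series=[
    [[0.05,0,0,-30,0],[0.05,20,0,-60,0],[0.05,55,-2,-68,0],[0.05,90,-3,-68,-0.01],[0.05,125,-4,-68,-0.02],[0.05,160,-5,-68,-0.03],[0.05,195,-6,-68,-0.04],[0.05,230,-7,-68,-0.053],[0.05,265,-8,-68,-0.053],[0.05,290,-8,-68,-0.053]],
  ],
)

```text
time_s: 10.85
eef_pos: [0.4052, 0.0129, 0.2494]
eef_rot: [-0.002, -0.601, 0.799, -0.002]
wrist_force: [1.3, 0.1, -1.2]
opening: 0.112
grasp_force: 58.7
```

```bash
cat > m.py <<'E'
from h import *
def hang(r,z,n):
    ax=np.array([.549,-.029]);a=np.radians(164.4);e=np.array([np.cos(a),np.sin(a)])
    P=[]
    for k in range(4):
        im,d=camera("side");P.append(ctrl.get_obs()["eef_pos"])
    P=np.mean(P,0);print("mean pos",P.round(4),"r",((P[:2]-ax)@e*1000).round(1),"tang",((P[:2]-ax)@[-e[1],e[0]]*1000).round(1))
    p=ax+e*r;to(*p,z,164.4)
    cv2.imwrite(f"pics/side{n}.png",im);np.save(f"side{n}.npy",d);return im,d
E
python3 - <<'E'
from m import *
im,d=hang(.15,.191,4)
w=cloud("side",d)
m=(abs(w[...,0]-.41)<.05)&(abs(w[...,1]-.0)<.06)&(w[...,2]>.12)&(w[...,2]<.21)
q=w[m];print(len(q),q.min(0),q.max(0))
v,u=np.nonzero(m);print(u.min(),u.max(),v.min(),v.max())
cv2.imwrite("pics/f.png",cv2.resize(im[130:260,240:360],None,fx=4.6,fy=4.6,interpolation=2))
E
```

```text
mean pos [0.4057 0.0132 0.2494] r 149.4 tang -2.1
t 11.05 pos [0.4063 0.015  0.2495] yaw 164.1 q6 -3.118 F [-1.  -0.5 -1. ] open 0.11 tz [ 0.    -0.003 -1.   ]
shift [ 3.8  0.8 58.5] turn -0.005
241 [ 0.39723785 -0.02478481  0.13208356] [0.45974906 0.03487813 0.20946444]
282 310 201 235
```

View pics/f.png

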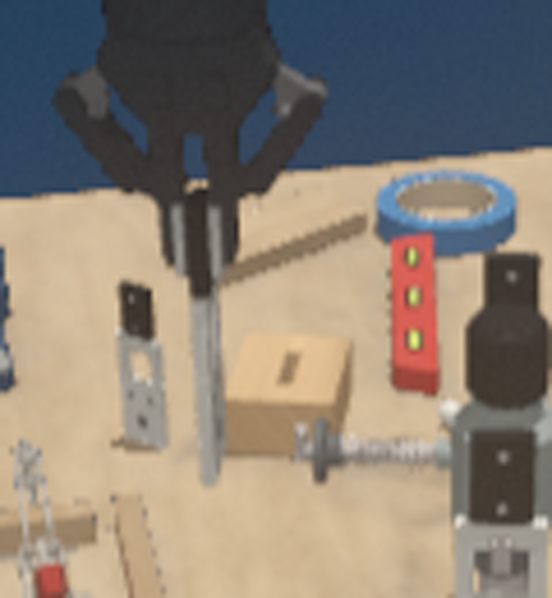

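The carried template hangs straight, at (205,390) in the crop. The last joint is almost at its range limit, so I'll flip the template half a turn. It's the same front and back.

Call:
move_arm(
  series=[
    [[0.05,0,3,0,0.1],[0.05,0,6,0,0.22],[0.05,0,10,0,0.34],[0.05,0,15,0,0.46],[0.05,0,20,0,0.58],[0.05,0,20,0,0.7],[0.05,0,20,0,0.82],[0.05,0,20,0,0.94],[0.05,0,20,0,1.06],[0.05,0,20,0,1.18]],
  ],
)

```text
time_s: 11.88
eef_pos: [0.3873, 0.022, 0.2492]
eef_rot: [-0.001, -0.056, 0.998, -0.002]
wrist_force: [-0.4, -0.6, -0.7]
opening: 0.107
grasp_force: 58.7
```

Call:
move_arm(
  series=[
    [[0.05,0,0,0,0.12],[0.05,0,0,0,0.24],[0.05,0,0,0,0.36],[0.05,0,0,0,0.48],[0.05,0,0,0,0.6],[0.05,0,0,0,0.72],[0.05,0,0,0,0.84],[0.05,0,0,0,0.96],[0.05,0,0,0,1.08],[0.05,0,0,0,1.2]],
  ],
)

```text
time_s: 12.72
eef_pos: [0.3873, 0.022, 0.2492]
eef_rot: [0.0, 0.518, 0.856, -0.002]
wrist_force: [0.1, 0.0, -2.4]
opening: 0.108
grasp_force: 58.7
```

Call:
move_arm(
  series=[
    [[0.05,0,0,0,0.12],[0.05,0,0,0,0.24],[0.05,0,0,0,0.36],[0.05,0,0,0,0.48],[0.05,0,0,0,0.6],[0.05,0,0,0,0.7],[0.05,0,0,0,0.753],[0.05,0,0,0,0.753],[0.05,0,0,0,0.753],[0.05,0,0,0,0.753]],
  ],
)

```text
time_s: 13.55
eef_pos: [0.3871, 0.0213, 0.2492]
eef_rot: [0.001, 0.794, 0.608, -0.001]
wrist_force: [0.1, -0.5, -0.3]
opening: 0.109
grasp_force: 58.7
```

```bash
sed -i 's/to(\*p,z,164.4)/to(*p,z,-15.6)/' m.py; python3 - <<'E'
from m import *
im,d=hang(.15,.191,5)
E
```

```text
mean pos [0.387  0.021  0.2493] r 169.4 tang -4.6
t 13.75 pos [0.387  0.0209 0.2493] yaw -15.3 q6 0.016 F [ 0.   1.3 -2.1] open 0.108 tz [-0.001 -0.004 -1.   ]
shift [-4.3 19.4 58.3] turn 0.005
```

Call:
move_arm(
  series=[
    [[0.05,-3,5,10,0.005],[0.05,-3,10,25,0.005],[0.05,-3,15,42,0.005],[0.05,-3,19,52,0.005],[0.05,-3,19,58,0.005],[0.05,-3,25,58,0.005],[0.05,-3,32,58,0.005],[0.05,-3,39,58,0.005],[0.05,-3,44,58,0.005],[0.05,-3,44,58,0.005]],
  ],
)

```text
time_s: 14.58
eef_pos: [0.4302, 0.0054, 0.1921]
eef_rot: [0.002, 0.797, 0.604, -0.001]
wrist_force: [0.1, 0.7, -1.3]
opening: 0.111
grasp_force: 58.7
```

```bash
python3 - <<'E'
from m import *
im,d=hang(.105,.191,6)
a=cv2.resize(im[150:260,270:370],None,fx=5,fy=5,interpolation=2)
cv2.imwrite("pics/g.png",a)
E
```

```text
mean pos [0.4288 0.0059 0.1915] r 125.1 tang -1.3
t 14.78 pos [0.4284 0.006  0.1914] yaw -15.64 q6 0.013 F [ 0.5 -0.1 -2.5] open 0.106 tz [-0.001 -0.004 -1.   ]
shift [-1.3 20.6  0.4] turn -0.001
```

View pics/g.png

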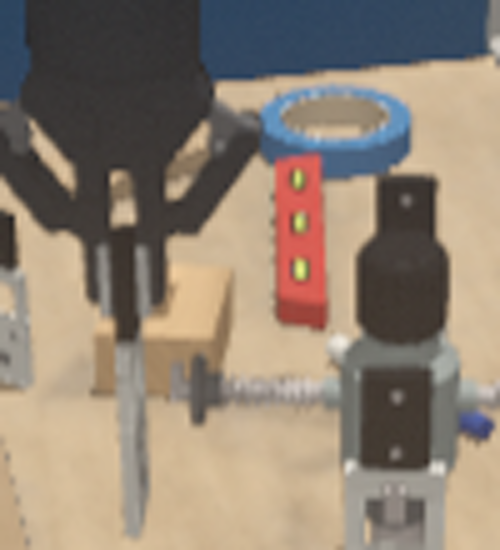

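The plate at (130,430) is upright and about 20 mm outside the lip at (178,380). I'll press it in by steps.

Call:
move_arm(
  series=[
    [[0.05,-1,3,0,0],[0.05,-1,6,0,0],[0.05,-1,9,0,0],[0.05,-1,12,0,0],[0.05,-1,15,0,0],[0.05,-1,18,0,0],[0.05,-1,20,0,0],[0.05,-1,22,0,0],[0.05,-1,22,0,0],[0.05,-1,22,0,0]],
  ],
)

```text
time_s: 15.62
eef_pos: [0.4495, -0.0009, 0.1912]
eef_rot: [0.001, 0.797, 0.604, -0.002]
wrist_force: [-0.4, 0.4, -1.8]
opening: 0.11
grasp_force: 58.7
```

Call:
move_arm(
  series=[
    [[0.05,0,0.5,0,0],[0.05,0,1,0,0],[0.05,0,2,0,0],[0.05,0,3,0,0],[0.05,0,4,0,0],[0.05,0,5,0,0],[0.05,0,6,0,0],[0.05,0,6,0,0],[0.05,0,6,0,0],[0.05,0,6,0,0]],
  ],
)

```text
time_s: 16.45
eef_pos: [0.4541, -0.0021, 0.1907]
eef_rot: [-0.0, 0.797, 0.604, -0.003]
wrist_force: [-5.6, 1.6, -0.3]
opening: 0.106
grasp_force: 58.9
```

```bash
python3 - <<'E'
from m import *
im,d=hang(.093,.191,7)
F=[]
for k in range(4):
    camera("side");F.append(ctrl.get_obs()["wrist_force"])
print(np.mean(F,0),np.std(F,0))
E
```

```text
mean pos [ 0.4541 -0.0022  0.1907] r 98.6 tang -0.3
t 16.65 pos [ 0.4541 -0.0021  0.1907] yaw -15.64 q6 0.01 F [-5.5  0.9 -0.1] open 0.107 tz [-0.004 -0.003 -1.   ]
shift [-0.3  5.7 -0.4] turn -0.001
[-4.90218562  1.11899755  0.29934213] [0.17659792 0.38361162 0.21350086]
```

Call:
move_arm(
  series=[
    [[0.05,0,0.5,0,0],[0.05,0,1,0,0],[0.05,0,1.5,0,0],[0.05,0,2,0,0],[0.05,0,2.5,0,0],[0.05,0,3,0,0],[0.05,0,3.5,0,0],[0.05,0,4,0,0],[0.05,0,4,0,0],[0.05,0,4,0,0]],
  ],
)

```text
time_s: 17.68
eef_pos: [0.4571, -0.003, 0.1905]
eef_rot: [-0.001, 0.797, 0.604, -0.003]
wrist_force: [-8.1, 2.1, 0.9]
opening: 0.106
grasp_force: 59.1
```

```bash
cat >> m.py <<'E'
def force():
    F=[]
    for k in range(4):
        camera("side");s=ctrl.get_obs();F.append([*s["wrist_force"],*s["torque"]])
    print("F",np.mean(F,0).round(2))
E
python3 - <<'E'
from m import *
im,d=hang(.093,.191,8)
force()
E
```

```text
mean pos [ 0.4571 -0.003   0.1905] r 95.5 tang -0.3
t 17.88 pos [ 0.4571 -0.003   0.1905] yaw -15.64 q6 0.01 F [-7.3  2.1  1.6] open 0.109 tz [-0.006 -0.002 -1.   ]
shift [-0.3  2.5 -0.5] turn -0.001
F [-8.73  2.3   1.92  0.46  1.71 -0.09]
```

Call:
move_arm(
  series=[
    [[0.05,0,0.5,0,0],[0.05,0,1,0,0],[0.05,0,1.5,0,0],[0.05,0,1.8,0,0],[0.05,0,1.8,0,0],[0.05,0,1.8,0.5,0],[0.05,0,1.8,1,0],[0.05,0,1.8,1.5,0],[0.05,0,1.8,2,0],[0.05,0,1.8,2,0]],
  ],
)

```text
time_s: 18.92
eef_pos: [0.4585, -0.0033, 0.1883]
eef_rot: [-0.001, 0.797, 0.604, -0.003]
wrist_force: [-9.9, 2.9, 1.7]
opening: 0.112
grasp_force: 59.4
```

```bash
python3 - <<'E'
from m import *
im,d=hang(.093,.191,9)
force()
cv2.imwrite("pics/i.png",cv2.resize(im[150:260,280:370],None,fx=5,fy=5,interpolation=2))
E
```

```text
mean pos [ 0.4585 -0.0033  0.1883] r 94.1 tang -0.4
t 19.12 pos [ 0.4584 -0.0033  0.1883] yaw -15.63 q6 0.01 F [-10.    3.3   2.9] open 0.113 tz [-0.007 -0.002 -1.   ]
shift [-0.4  1.1 -2.7] turn -0.001
F [-9.5   2.63  2.42  0.49  1.89 -0.08]
```

View pics/i.png

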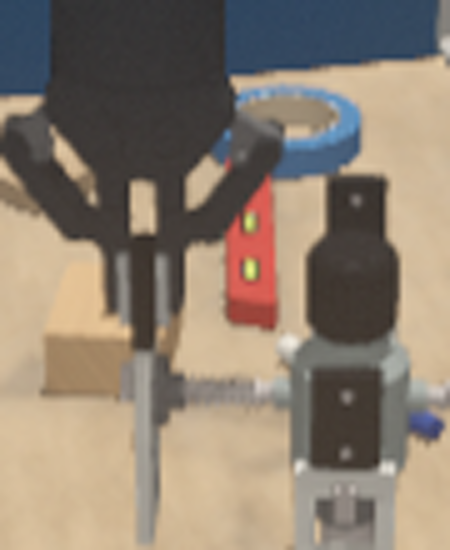

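The plate at (147,440) is behind the lip at (128,378) and pressing the collar with about 10 N. I'll lower it.

Call:
move_arm(
  series=[
    [[0.05,0,0.3,0.7,0],[0.05,0,0.3,1.4,0],[0.05,0,0.3,2.1,0],[0.05,0,0.3,2.8,0],[0.05,0,0.3,3.5,0],[0.05,0,0.3,4.2,0],[0.05,0,0.3,4.9,0],[0.05,0,0.3,5.5,0],[0.05,0,0.3,6,0],[0.05,0,0.3,6,0]],
  ],
)

```text
time_s: 20.15
eef_pos: [0.4587, -0.0034, 0.1823]
eef_rot: [-0.001, 0.797, 0.604, -0.004]
wrist_force: [-9.2, 2.3, 2.4]
opening: 0.11
grasp_force: 59.5
```

```bash
python3 - <<'E'
from m import *
im,d=hang(.093,.178,10)
force()
E
```

```text
mean pos [ 0.4586 -0.0034  0.1823] r 93.9 tang -0.3
t 20.35 pos [ 0.4586 -0.0034  0.1823] yaw -15.63 q6 0.01 F [-10.3   2.7   2. ] open 0.112 tz [-0.007 -0.002 -1.   ]
shift [-0.3  1.   4.3] turn -0.0
F [-10.09   2.4    2.42   0.47   1.89  -0.05]
```

Call:
move_arm(
  series=[
    [[0.05,0,0,0.5,0],[0.05,0,0,1,0],[0.05,0,0,1.5,0],[0.05,0,0,2,0],[0.05,0,0,2.4,0],[0.05,0,0,2.8,0],[0.05,0,0,3.1,0],[0.05,0,0,3.4,0],[0.05,0,0,3.4,0],[0.05,0,0,3.4,0]],
  ],
)

```text
time_s: 21.38
eef_pos: [0.4586, -0.0034, 0.1789]
eef_rot: [-0.001, 0.797, 0.604, -0.004]
wrist_force: [-9.7, 2.5, 1.7]
opening: 0.111
grasp_force: 59.5
```

```bash
python3 - <<'E'
from m import *
im,d=hang(.093,.178,11)
force()
E
```

```text
mean pos [ 0.4586 -0.0035  0.1789] r 93.9 tang -0.3
t 21.58 pos [ 0.4586 -0.0035  0.1789] yaw -15.63 q6 0.01 F [-10.1   2.    3.1] open 0.107 tz [-0.007 -0.002 -1.   ]
shift [-0.3  0.9  0.9] turn -0.001
F [-10.12   2.48   2.     0.42   1.89  -0.1 ]
```

Next, 0.3 mm per row downward until the peg shows up in Fz.

Call:
move_arm(
  series=[
    [[0.05,0,0,0.3,0],[0.05,0,0,0.6,0],[0.05,0,0,0.9,0],[0.05,0,0,1.1,0],[0.05,0,0,1.3,0],[0.05,0,0,1.5,0],[0.05,0,0,1.5,0],[0.05,0,0,1.5,0],[0.05,0,0,1.5,0],[0.05,0,0,1.5,0]],
  ],
)

```text
time_s: 22.62
eef_pos: [0.4587, -0.0035, 0.1781]
eef_rot: [-0.001, 0.797, 0.604, -0.003]
wrist_force: [-11.9, 3.0, 7.7]
opening: 0.11
grasp_force: 60.0
```

```bash
python3 - <<'E'
from m import *
im,d=hang(.093,.178,12)
force()
E
```

```text
mean pos [ 0.4588 -0.0035  0.1781] r 93.8 tang -0.3
t 22.82 pos [ 0.4588 -0.0035  0.1781] yaw -15.63 q6 0.01 F [-11.8   3.5   8.4] open 0.113 tz [-0.007 -0.002 -1.   ]
shift [-0.3  0.8  0.1] turn -0.0
F [-12.2    2.8    7.49   0.53   2.27  -0.09]
```

Resting on the peg at the expected height. I'll ease back towards the lip and release.

Call:
move_arm(
  series=[
    [[0.05,0,-0.3,-0.4,0],[0.05,0,-0.8,-0.5,0],[0.05,0,-1.2,-0.5,0],[0.05,0,-1.6,-0.5,0],[0.05,0,-1.8,-0.5,0],[0.05,0,-1.8,-0.5,0],[0.13,0,-1.8,-0.5,0],[0.16,0,-1.8,-0.5,0],[0.2,0,-1.8,-0.5,0],[0.25,0,-1.8,-0.5,0]],
  ],
)

```text
time_s: 23.85
eef_pos: [0.4602, -0.004, 0.1793]
eef_rot: [0.002, 0.797, 0.604, -0.001]
wrist_force: [-0.1, -0.3, 0.2]
opening: 0.253
grasp_force: 0.0
```

Call:
move_arm(
  series=[
    [[0.3,0,0,0,0],[0.35,0,0,0,0],[0.4,0,0,0,0],[0.45,0,0,0,0],[0.45,0,0,0,0],[0.45,0,0,-5,0],[0.45,0,0,-15,0],[0.45,0,0,-30,0],[0.45,0,0,-60,0],[0.45,0,0,-95,0]],
  ],
)

```text
time_s: 24.68
eef_pos: [0.4583, -0.0031, 0.2742]
eef_rot: [-0.0, 0.797, 0.604, -0.003]
wrist_force: [1.2, -0.9, -0.1]
opening: 0.45
grasp_force: 0.0
```

Call:
move_arm(
  series=[
    [[0.45,0,-10,-20,0],[0.45,0,-35,-20,0],[0.45,20,-60,-20,0],[0.45,50,-70,-20,0],[0.45,80,-80,-20,0],[0.45,115,-80,-20,0],[0.45,150,-80,-20,0],[0.45,185,-80,-20,0],[0.45,220,-80,-20,0],[0.45,250,-80,-20,0]],
  ],
)

```text
time_s: 25.52
eef_pos: [0.4502, 0.2614, 0.2941]
eef_rot: [0.001, 0.796, 0.605, -0.001]
wrist_force: [0.6, -0.2, 0.5]
opening: 0.451
grasp_force: 0.0
```

```bash
python3 - <<'E'
from h import *
im,d=camera("top");im2,d2=camera("side");to(.4,.3,.3)
cv2.imwrite("pics/topF.png",im);np.save("topF.npy",d)
a=cv2.resize(im[160:260,270:370],None,fx=4,fy=4,interpolation=2)
b=cv2.resize(im2[165:295,280:360],None,fx=4,fy=4,interpolation=2)[:520]
b=cv2.resize(b,(246,400));cv2.imwrite("pics/j.png",np.hstack([a,b]))
# pointer & hooks (opposed stems) in the top view
w=cloud("top",d);c=np.array([.549,-.029])
r=np.hypot(w[...,0]-c[0],w[...,1]-c[1]);A=np.degrees(np.arctan2(w[...,1]-c[1],w[...,0]-c[0]))
for th in(164,74,-16,-106):
    m=(w[...,2]>.145)&(w[...,2]<.165)&(r>.035)&(r<.085)&(abs((A-th+180)%360-180)<14)
    q=w[m];l=cv2.fitLine(q[:,:2].astype(np.float32),2,0,.01,.01).ravel();print(th,m.sum(),q[:,:2].mean(0).round(4),np.degrees(np.arctan2(l[1],l[0])).round(1))
E
```

```text
t 25.62 pos [0.4503 0.2625 0.2936] yaw -15.42 q6 0.571 F [ 0.2 -0.3 -0.3] open 0.449 tz [-0.    -0.002 -1.   ]
shift [ 22.8 -58.4  -6.5] turn None
164 160 [ 0.4911 -0.0105] -15.5
74 163 [0.5658 0.0292] 73.9
-16 158 [ 0.6091 -0.0447] -15.9
-106 166 [ 0.532  -0.0878] 72.3
```

View pics/j.png

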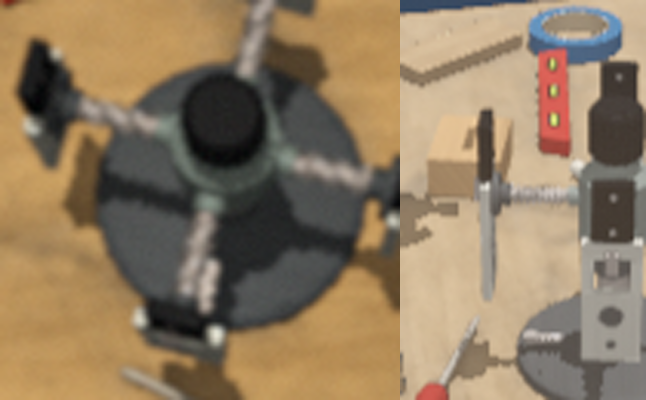

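The template hangs on the hook, resting between the lip and collar with nothing touching it; it's at (180,330) in the top crop and (487,205) in the side crop. The hook stands at 163.9° against about 164.3° for the pointer.

```bash
python3 -c "
from bench import order
print(order.hand_in())"
```

```text
the job is handed in; nothing more can be done
None
```

The job is handed in: the empty hook was turned to within about 1° of the pointer by my measurement, and the template hangs on it by its window, behind the lip, with the gripper clear; no verdict was shown.

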